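Tip used vials through the spring flap of the glass-waste box

TASK

Clear the used vials: take the steel scoop by its handle, nose it gently through the spring flap of the white-framed glass-waste box so that the scoop's own rim keeps the flap open, and tip it until all three vials have dropped inside. Then draw the scoop out so that the flap shuts, and put it down empty and level where it stood. Touch the box with the scoop only, not with the gripper, spill nothing, and do not disturb the bottles and the crucible.

Things in the scene. Friction and masses are not known exactly. Their poses are not given: they have to be found in the camera images.
- scoop: open stainless scoop, flat-bottomed, with three walls and an open nose. Origin: underside of the pan at its middle, on the worktop; x points to the open nose, y to the left, z up. Pan 100 long (x -50 to +50) x 78 wide, walls 33 high and 2 thick with a rounded rim, floor 2 thick; the last 25 mm of the floor rise 4 mm to the nose, so that lying vials do not roll out while it is level. About 90 g; it stands by itself, but held by the handle it pulls nose-down, so grip firmly
- scoop_grip (a point): middle of the scoop's black handle: a straight level rubber bar 58 long (along the scoop's x) x 14 wide x 26 high, centred 104 mm behind the scoop's origin and 40 mm above the scoop's underside; its underside is 27 mm clear of the worktop. Axes as the scoop's
- scoop_lip (a point): middle of the scoop's front edge at the open nose, 50 mm ahead of the scoop's origin (154 mm ahead of the handle's middle) and 6 mm above its underside. Axes as the scoop's
- scoop_mid (a point): middle of the space inside the scoop, 18 mm above its underside. Axes as the scoop's
- vial_1_mid (a point): middle of a used vial with white cap, 21 diameter x 49 long, about 18 g, lying across the scoop, free to roll; z along the vial to its cap
- vial_2_mid (a point): middle of a used vial with blue cap, 21 diameter x 49 long, about 18 g, lying across the scoop, free to roll; z along the vial to its cap
- vial_3_mid (a point): middle of a used vial with brown glass and black cap, 21 diameter x 49 long, about 18 g, lying across the scoop, free to roll; z along the vial to its cap
- drop_box: white-framed glass-waste box with clear walls, a yellow rim round its opening and a yellow stripe along the front edge of its lid, fixed to the worktop, 160 deep (x) x 150 wide (y) x 201 high. Origin: centre of its underside on the worktop; the opening is in its front face at x = -80, and x points into the box. Hollow inside, floor at z = 16. The lid stands 3 over the front face and the yellow rim 4
- sill (a point): middle of the yellow lower edge of the box's opening: on the front face, 100 mm above the worktop. Axes as the box's. The opening is 104 wide and 78 high above this edge
- flap (a joint): steel flap that closes the opening from inside: hinged along its upper edge 178 mm above the worktop and 10 mm behind the front face, 98 wide, 76 long, with a slippery white nylon lower edge. 0 = shut (hanging upright), grows as it swings into the box, up to 1.45 rad; a light spring (about 0.03 N m shut, 0.06 N m at 0.8 rad) shuts it again
- flap_edge (a point): middle of the flap's lower edge
- wash_bottle_1: tall clear wash bottle with a spout, 71 x 110 x 280, loose, standing; origin: at its foot, half-way along the 110 mm; its round body (72 diameter) is centred 19 mm from there towards -y, and above 190 high the thin spout reaches 55 mm towards +y; a bystander
- wash_bottle_2: tall clear wash bottle with a spout, 72 x 111 x 273, loose, standing; origin: at its foot, half-way along the 110 mm; its round body (72 diameter) is centred 19 mm from there towards -y, and above 190 high the thin spout reaches 55 mm towards +y; a bystander
- amber_bottle: brown bottle with a black cap, 62 diameter x 126 high, loose, standing; origin: centre of its underside; a bystander
- crucible: cream ceramic crucible with lid, 50 diameter x 57 high, loose, standing; origin: centre of its underside; a bystander
- stirrer: large flat grey magnetic stirrer, furniture that does not move, covering x 0.58 to 0.89, y -0.47 to -0.05, 90 high with a round clamp ring on it up to 112; the knobs on its front reach to x = 0.56 at 46 high
- flask: round flask with tubes upwards, fixed on the rear half of the stirrer, 82 x 172 x 268; origin: centre of its underside

How it is judged (in metres and radians):
On the way, in this order (a step that is already met when the one before it is completed fails the run):
1. the scoop's nose is inside the opening and its rim holds the flap open, all three vials still in the scoop (value of joint flap above 0.25 rad and x of scoop_lip in the frame of drop_box above -0.07 m and contact force between scoop and drop_box above 0.05 N and distance between each of vial_1_mid, vial_2_mid, vial_3_mid and scoop_mid below 0.07 m), for 0.2 s.
2. all three vials have dropped into the box while the scoop's rim still holds the flap open (value of joint flap above 0.25 rad and x of scoop_lip in the frame of drop_box above -0.07 m and contact force between scoop and drop_box above 0.05 N and x of vial_1_mid in the frame of drop_box between -0.078 and 0.08 m and y of vial_1_mid in the frame of drop_box between -0.075 and 0.075 m and z of each of vial_1_mid, vial_2_mid, vial_3_mid in the frame of drop_box below 0.085 m and x of vial_2_mid in the frame of drop_box between -0.078 and 0.08 m and y of vial_2_mid in the frame of drop_box between -0.075 and 0.075 m and x of vial_3_mid in the frame of drop_box between -0.078 and 0.08 m and y of vial_3_mid in the frame of drop_box between -0.075 and 0.075 m), for 0.1 s.
At the end, for the whole second after the job is handed in: all three vials lie inside the box below its opening, the flap is shut (under 0.05 rad), and the empty scoop stands level (within 0.08 rad) and still on the worktop within 80 mm of where it started (x of vial_1_mid in the frame of drop_box between -0.078 and 0.08 m and y of vial_1_mid in the frame of drop_box between -0.075 and 0.075 m and z of each of vial_1_mid, vial_2_mid, vial_3_mid in the frame of drop_box below 0.085 m and x of vial_2_mid in the frame of drop_box between -0.078 and 0.08 m and y of vial_2_mid in the frame of drop_box between -0.075 and 0.075 m and x of vial_3_mid in the frame of drop_box between -0.078 and 0.08 m and y of vial_3_mid in the frame of drop_box between -0.075 and 0.075 m and value of joint flap below 0.05 rad and height (world z) of scoop below 0.006 m and angle between scoop's own z axis and vertical below 0.08 rad and distance of scoop from where it was at the start of the episode below 0.08 m and linear speed of scoop below 0.02 m/s); the robot touches nothing.
It fails at once if the gripper or arm touches the box or its flap (contact force between any of the fingers, the arm and drop_box above 1 N).
It fails at once if the scoop is rammed against the box (over 25 N) (contact force between scoop and drop_box above 25 N).
It fails at once if a vial is spilled onto the worktop ((height (world z) of vial_1_mid below 0.03 m and (x of vial_1_mid in the frame of drop_box below -0.085 m or x of vial_1_mid in the frame of drop_box above 0.085 m or y of vial_1_mid in the frame of drop_box below -0.08 m or y of vial_1_mid in the frame of drop_box above 0.08 m) and distance between vial_1_mid and scoop_mid above 0.085 m) or (height (world z) of vial_2_mid below 0.03 m and (x of vial_2_mid in the frame of drop_box below -0.085 m or x of vial_2_mid in the frame of drop_box above 0.085 m or y of vial_2_mid in the frame of drop_box below -0.08 m or y of vial_2_mid in the frame of drop_box above 0.08 m) and distance between vial_2_mid and scoop_mid above 0.085 m) or (height (world z) of vial_3_mid below 0.03 m and (x of vial_3_mid in the frame of drop_box below -0.085 m or x of vial_3_mid in the frame of drop_box above 0.085 m or y of vial_3_mid in the frame of drop_box below -0.08 m or y of vial_3_mid in the frame of drop_box above 0.08 m) and distance between vial_3_mid and scoop_mid above 0.085 m)).
It fails at once if a bottle or the crucible is shoved (over 25 mm) or tipped (over 0.3 rad) (distance of any of wash_bottle_1, wash_bottle_2, amber_bottle, crucible from where it was at the start of the episode above 0.025 m or angle between any of wash_bottle_1, wash_bottle_2, amber_bottle, crucible's own z axis and vertical above 0.3 rad).
It also fails if it takes over 58 s, if anything falls off the work surface, if the arm or the gripper's body presses on something with over 40 N, if the wrist force passes 120 N, or if a joint passes its speed limit or range.

ROBOT

A 6-joint arm with a two-finger parallel gripper is mounted at the origin on a cart in front of the work surface, level with it; the furniture and walls round the work are solid. World frame = base frame: x ahead of the robot, y to its left, z up, the work surface at z = 0. Lengths are in mm, angles in rad, forces in N, time in s.
With the tool pointing down it reaches from about 275 to 750 mm from the base axis. Payload 10.2 kg.
Tool frame: the origin (TCP) lies between the finger pads; the fingertips stand 8 mm ahead of it and the grasp point (between the pads) lies 11 mm behind it; z points along the fingers, y is the line along which they close (so a half turn about z gives the same grasp; the last joint's range is limited). The gripper opens to 88 mm and grips with 3 to 60 N. Pads are 18 mm wide; open, the fingers measure 123 mm over their backs; the gripper's body (75 mm by 187 mm) begins 45 mm behind the grasp point.
Start: joints at [-1.508, 0.313, 1.498, -0, 1.331, -0.223], TCP at [147.998, -503.714, 246.72] pointing down, gripper open.
Joint ranges: [-2.94, 2.94], [-0.97, 2.17], [0.19, 2.56], [-1.23, 4.37], [0.02, 3.11], [-2.88, 2.88]. Speed limits (rad/s): [2.39, 2.39, 3.01, 3.14, 3.14, 3.14].

INTERFACE

Orientations are given as a unit quaternion [w, x, y, z].
In Python, from workcell import telemetry, optics, order gives the robot as it stands.
- The arm moves only by the tool jog_arm, never from a script. Its arguments are lists of equal length, an entry for each row: "grip": the finger opening in mm, from 0 to 88.1; "offset": the shift along the tool's x, y, z in mm, a list of three; "twist": the turn about the tool's z in degrees. A call has 1 to 10 rows; each row is the pose to reach, as a shift and turn from the pose commanded when the call began, along the tool's axes at that moment; what a row does not reach only later rows make up. A row lasts 1/12 s, in which the tool goes at most 41.7 mm and 7.16 degrees, less where a joint would pass 70% of its speed; a pose out of reach is approached as far as the arm can. A call with a gripper value outside its range is refused whole. The fingers move at their own pace and stop on an object; the grip force is fixed at half the most. Time passes only in rows, so rows that repeat a pose let the fingers close. It gives the time, the measured TCP pose, the force, the opening and the grip force at its end, in the units of the state.
- telemetry.get_obs(): the state, without advancing time (a new reading comes with each control period).
- optics.read_camera(name): name is "scene" or "side" or "wrist"; returns (picture, depth): 480x640x3 uint8, red, green, blue; 480x640 float32, mm along the optical axis (not along the pixel's ray), 0 where there is no reading.
- optics.camera_info(name): a dict with "fov_y" (degrees; the focal length in pixels is half the picture's height over the tangent of half this angle, whatever the lens; pixels are square), "cx", "cy" (the principal point, pixels), "k1" (the pictures are not rectified: a ray, as slopes to the right and down, at radius r is drawn at 1 + k1 r^2 times it, then the intrinsics apply), "extrinsics" (4x4, takes a point from camera to world coordinates); the wrist camera has in their place "T_tool_cam" (4x4, takes a point from camera to tool coordinates, whose origin is the TCP and whose axes are the flange's). Camera axes: x right, y up, looking along -z (the intrinsics and any distortion apply to the point x, -y, -z); pixel columns grow to the right and rows downward; lengths in mm; the calibration is good to about 2 mm. A picture is of the moment at which its call begins: read the wrist's pose just before it. camera_info takes no time and is no camera call.
- order.finish_job(): hands the job in; it is judged then, once.
The state is a dict: "t": time; "qpos": joint angles; "qd": joint speeds; "joint_torque": joint torques, N m; "eef_pos": TCP position; "orientation": TCP orientation; "force": force on the tool from outside, world axes, zero at the start; "wrist_torque": the same for the moment, N m; "grip_width": finger opening in mm; "finger_force": force on a finger pad.
Only numpy, scipy, OpenCV 4.12 (cv2) and the standard library are available. Lean on these libraries where they do the work, as an engineer would, in place of code of your own. Each camera call takes 0.05 s, during which the arm holds its last target. There are 200 camera calls.

## Working session

There is one attempt and no reset: what is moved stays moved. The work goes in short steps, Python scripts to look and compute and a tool call to move; the robot and the scene stay as the last step left them, time stands still between calls to the robot, and variables do not carry over. Pictures are saved under pics/ and viewed, at most 10 in all, crops included, and the job is handed in when it is done.

Besides the shell and the picture viewer there is one more tool, called after "Emit:" as name([rows], argument=value, ...), one row to a line, values as JSON. jog_arm: Moves the arm, as the interface text tells. Its arguments: {"type":"object","properties":{"grip":{"type":"array"},"offset":{"type":"array"},"twist":{"type":"array"}},"required":["grip","offset","twist"]}

```bash
mkdir -p pics
cat > h.py <<'E'
import numpy as np, cv2
from workcell import telemetry, optics, order
from scipy.spatial.transform import Rotation as R
def tool():
    o=telemetry.get_obs(); q=o['orientation']; T=np.eye(4)
    T[:3,:3]=R.from_quat([q[1],q[2],q[3],q[0]]).as_matrix(); T[:3,3]=o['eef_pos']; return T
def cam(n):
    T=tool() if n=='wrist' else None
    p,d=optics.read_camera(n); i=optics.camera_info(n)
    E=np.array(i['extrinsics']) if n!='wrist' else T@np.array(i['T_tool_cam'])
    return p,d,i,E
def rays(uv,i):
    f=240/np.tan(np.radians(i['fov_y'])/2)
    uv=np.asarray(uv,float).reshape(-1,1,2)
    K=np.array([[f,0,i['cx']],[0,f,i['cy']],[0,0,1]])
    s=cv2.undistortPoints(uv,K,np.array([i['k1'],0,0,0,0.])).reshape(-1,2)
    return np.c_[s[:,0],-s[:,1],-np.ones(len(s))]
def pts(uv,d,i,E):   # from depth
    r=rays(uv,i); uv=np.asarray(uv,int).reshape(-1,2)
    z=d[uv[:,1],uv[:,0]][:,None]
    return (r*z)@E[:3,:3].T+E[:3,3]
def plane(uv,h,i,E):
    r=rays(uv,i)@E[:3,:3].T
    return E[:3,3]+r*((h-E[2,3])/r[:,2:])
E
cat > a.py <<'E'
from h import *
for n in('scene','side'):
    p,d,i,E=cam(n); cv2.imwrite(f'pics/{n}0.png',p[:,:,::-1]); np.savez(f'{n}0.npz',p=p,d=d,E=E); print(n,i['fov_y'],i['k1'],E.round(2).tolist())
o=telemetry.get_obs(); print(o)
E
python3 a.py
```

```text
scene 45.518101688971385 -0.07308094034700487 [[-0.54, 0.63, -0.55, -246.66], [-0.84, -0.41, 0.36, 593.12], [-0.0, 0.66, 0.75, 1270.63], [0.0, 0.0, 0.0, 1.0]]
side 56.423607730376006 -0.09615379610681687 [[0.94, 0.22, -0.27, 216.64], [-0.35, 0.59, -0.73, -935.04], [-0.0, 0.78, 0.63, 983.36], [0.0, 0.0, 0.0, 1.0]]
{'t': 0.1, 'qpos': array([-1.50840236e+00,  3.13355912e-01,  1.49831160e+00,  2.59569540e-06,
        1.33098002e+00, -2.23388553e-01]), 'qd': array([ 0.00015591, -0.00151419, -0.00113901,  0.00064825, -0.00287253,
       -0.00047366]), 'joint_torque': array([ 2.49154647e-03, -4.02813399e+01, -2.52639341e+01,  6.95968908e-02,
        3.42574669e-02, -5.31687283e-05]), 'eef_pos': array([ 147.98432909, -503.51255604,  246.25644191]), 'orientation': array([-5.25629413e-04,  9.89808309e-01,  1.42405174e-01,  4.36680111e-05]), 'force': array([ 0.63985058,  0.15349996, -0.32162569]), 'wrist_torque': array([-0.04217271,  0.00112619,  0.02744048]), 'finger_force': 0.0, 'grip_width': 87.96586975442192}
```

View pics/scene0.png

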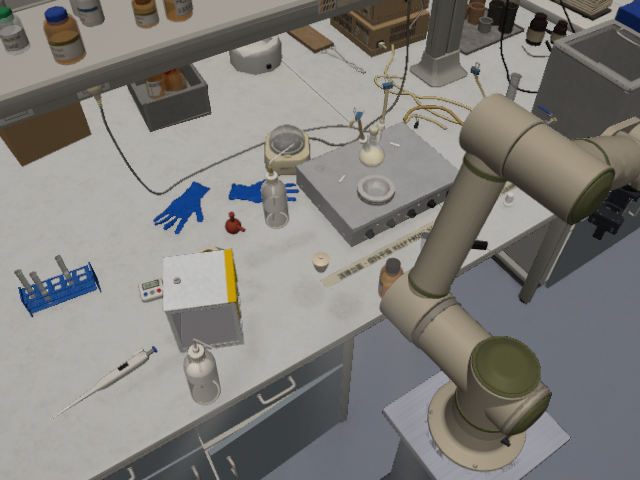

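View pics/side0.png

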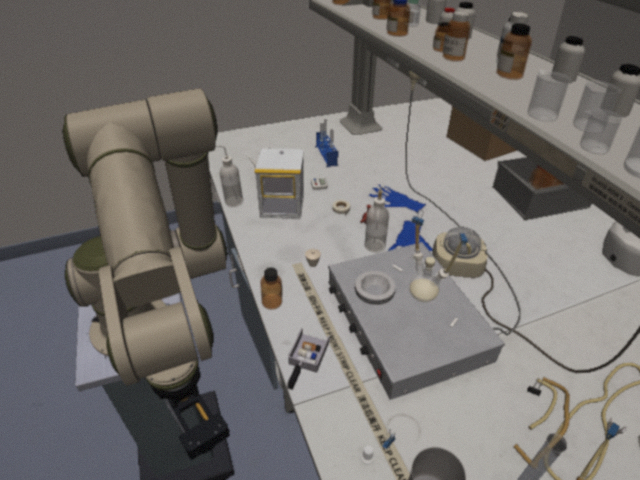

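The scene view shows the box at (203,297), wash bottles at (201,375) and (274,200), the crucible at (320,262) and the amber bottle at (392,277). In the side view the scoop pan is at (310,350) with its handle at (295,377), and the box opening at (280,188) faces the camera. Now I'll measure them.

```bash
cat > b.py <<'E'
from h import *
Z={n:np.load(n+'0.npz') for n in('scene','side')}
def get(n,box,f,zr):
    z=Z[n]; i=optics.camera_info(n); p=z['p'].astype(int); x0,y0,x1,y1=box
    m=np.zeros((480,640),bool); m[y0:y1,x0:x1]=f(p[y0:y1,x0:x1]); m&=z['d']>0
    v,u=np.nonzero(m); P=pts(np.c_[u,v],z['d'],i,z['E']); k=(P[:,2]>zr[0])&(P[:,2]<zr[1]); return P[k],np.c_[u,v][k]
dark=lambda p:p.max(-1)<60
yel=lambda p:(p[...,0]>150)&(p[...,1]>120)&(p[...,2]<90)
al=lambda p:p[...,0]>=0
def rect(P): 
    (c,s,a)=cv2.minAreaRect(P[:,:2].astype(np.float32)); return np.round(c,1),np.round(s,1),round(a,1)
def pr(k,P): print(k,len(P),P.min(0).round(),P.max(0).round(),rect(P) if len(P)>3 else '')
P,_=get('side',(280,355,308,392),dark,(40,65)); pr('handle',P); c=P[:,:2].mean(0);w,V=np.linalg.eigh(np.cov(P[:,:2].T));print(c,V[:,1],np.degrees(np.arctan2(V[1,1],V[0,1])),P[:,2].mean())
P,_=get('side',(280,320,335,375),lambda p:~dark(p),(22,45)); pr('pan rim',P)
P,_=get('side',(240,140,320,225),yel,(60,230)); pr('yel side',P)
k=P[:,2]>190; pr('lidstripe',P[k]); k=P[:,2]<185;pr('frame',P[k])
P,_=get('scene',(150,230,260,360),yel,(60,230)); pr('yel scene',P)
for n,b in(('scene',(150,235,260,300)),('side',(245,145,315,180))):
    P,_=get(n,b,al,(192,210)); pr('lid '+n,P)
for k,n,b in(('wb1','side',(215,150,245,210)),('wb1','scene',(175,335,225,410)),('wb2','side',(360,190,392,255)),('wb2','scene',(258,160,292,230)),('amber','side',(256,262,288,312)),('cruc','side',(300,245,325,270)),('cruc','scene',(308,248,333,276))):
    P,_=get(n,b,al,(15,300)); pr(k+n,P)
E
python3 b.py
python3 -c "
import cv2
a=cv2.imread('pics/side0.png');x=a[325:395,275:345];y=a[140:225,240:320]
cv2.imwrite('pics/c.png',cv2.hconcat([cv2.resize(x,(380,380),interpolation=2),cv2.resize(y,(380,380),interpolation=2)]))"
```

```text
handle 132 [ 358. -371.   40.] [ 400. -318.   57.] (array([ 380.1, -344.6]), array([61.2, 12.3]), 49.7)
[ 378.4280793  -348.30075086] [0.64043804 0.76800984] 50.175509449433314 50.91251658898261
pan rim 389 [ 385. -337.   22.] [ 508. -199.   45.] (array([ 434.1, -278.1]), array([140.2,  80.9]), 48.9)
yel side 106 [477. 287. 101.] [614. 363. 206.] (array([543.9, 322.8]), array([ 28.8, 148.9]), 62.1)
lidstripe 104 [477. 287. 197.] [614. 363. 206.] (array([543.9, 322.8]), array([ 28.8, 148.9]), 62.1)
frame 2 [585. 304. 101.] [588. 307. 102.] 
yel scene 425 [472. 293. 185.] [618. 368. 210.] (array([545.5, 329.7]), array([ 18.8, 156. ]), 66.9)
lid scene 3332 [475. 293. 193.] [678. 490. 210.] (array([578.5, 395.6]), array([165.4, 158.1]), 66.6)
lid side 1116 [471. 287. 192.] [675. 498. 207.] (array([574.4, 392.6]), array([173.6, 156.6]), 66.7)
wb1side 803 [368. 441.  15.] [443. 494. 231.] (array([405.7, 467.7]), array([74.9, 53. ]), 0.3)
wb1scene 2224 [336. 390.  15.] [541. 525. 277.] (array([439.1, 476.8]), array([117.6, 175.7]), 68.1)
wb2side 1175 [722. -77.  15.] [988. 342. 226.] (array([835.7, 143.2]), array([463.6, 104.1]), 61.6)
wb2scene 1528 [759. -76.  15.] [1019.  109.  243.] (array([883.9,  25.8]), array([103.3, 271.4]), 58.1)
amberside 731 [373. -90.  15.] [437. -40. 130.] (array([405.5, -65.6]), array([63.2, 49.4]), 5.0)
crucside 201 [549.  29.  15.] [598.  79.  61.] (array([572.6,  53. ]), array([47.5, 48.4]), 76.1)
crucscene 268 [547.  34.  15.] [599.  83.  60.] (array([570.9,  58.8]), array([46.8, 51.3]), 57.8)
```

View pics/c.png

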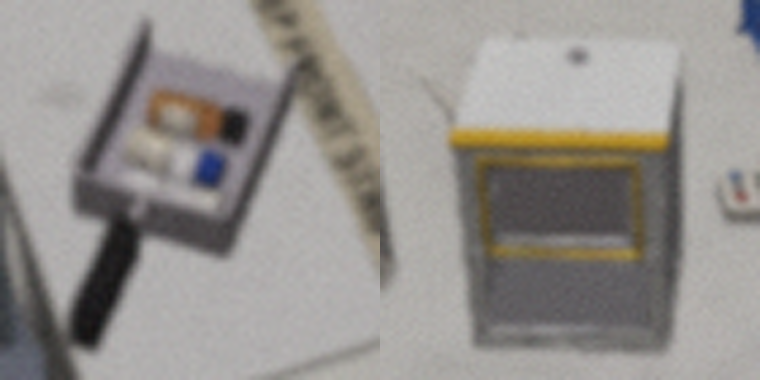

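Left crop: the scoop with its vials, the handle running lower-left and the nose upper-right. Right crop: the box front with its yellow rim, and the opening at about (560,205). Next I check how the gripper body is oriented and work out the first move.

```bash
cat >> h.py <<'E'
def go(x,y,z,head):
    T=tool(); o=T[:3,:3].T@(np.array([x,y,z])-T[:3,3]); h0=np.degrees(np.arctan2(T[1,0],T[0,0]))
    print('offset',o.round(1),'twist',round((h0-head+180)%360-180,1),'head0',round(h0,1),'pos',T[:3,3].round(1),'zaxis',T[:3,2].round(3))
E
cat > c.py <<'E'
from h import *
print(np.array(optics.camera_info('wrist')['T_tool_cam']).round(2).tolist())
exec(open('b.py').read().split("P,_=get('side',(280,355")[0])
P,_=get('side',(130,330,250,480),al,(235,420)); T=tool(); Q=(P-T[:3,3])@T[:3,:3]
for lo in range(-200,20,20):
    k=(Q[:,2]>lo)&(Q[:,2]<lo+20)&(abs(Q[:,0])<200); 
    if k.any(): print(lo,k.sum(),Q[k].min(0).round(),Q[k].max(0).round())
P,_=get('side',(280,355,308,392),dark,(47,65)); pr('handle top',P)
for n,b in(('side',(275,320,345,375)),):
    P,_=get(n,b,al,(26,38)); u=np.array([.643,.766]); v=np.array([-.766,.643]); c=np.array([447,-266]); q=np.c_[(P[:,:2]-c)@u,(P[:,:2]-c)@v]
    k=(abs(q)<65).all(1); print('rim along/across',np.percentile(q[k],[1,5,50,95,99],axis=0).round().tolist())
for a in(('wb1 body','side',(215,150,245,210),(30,160)),('wb1 spout','scene',(175,335,225,410),(200,300)),('wb2','side',(360,190,392,255),(200,300)),('wb2sc','scene',(258,160,292,230),(100,300))):
    P,_=get(a[1],a[2],al,a[3]); pr(a[0],P)
go(380,-346,150,50)
E
python3 c.py
```

```text
[[0.0, 0.95, 0.33, 84.01], [1.0, -0.0, -0.0, -0.42], [-0.0, 0.33, -0.95, -137.79], [0.0, 0.0, 0.0, 1.0]]
-180 27 [ -39.    2. -174.] [  24.   38. -160.]
-160 440 [ -38.    0. -160.] [  37.   39. -140.]
-140 20 [ -34.   14. -140.] [  33.   19. -121.]
-120 452 [ -35.    3. -120.] [  34.   96. -100.]
-100 1345 [ -35.   -3. -100.] [ 34.  95. -80.]
-80 277 [-35. -25. -80.] [ 34.  91. -60.]
-60 42 [-33.  82. -60.] [ 34.  87. -55.]
-20 10 [-9. 57. -5.] [ 7. 60. -1.]
0 11 [-10.  57.   0.] [10. 59.  6.]
handle top 109 [ 358. -371.   48.] [ 400. -318.   57.] (array([ 380.1, -344.6]), array([61.2, 12.2]), 49.7)
rim along/across [[-55.0, -38.0], [-50.0, -37.0], [-34.0, -1.0], [40.0, 41.0], [47.0, 42.0]]
wb1 body 602 [368. 441.  30.] [443. 494. 160.] (array([406.1, 467.3]), array([74.7, 51.7]), 2.7)
wb1 spout 105 [336. 455. 200.] [415. 495. 277.] (array([377.2, 468.6]), array([86.1, 14.4]), 27.4)
wb2 29 [795.  64. 201.] [808.  78. 226.] (array([799.9,  70.4]), array([12.7, 11.4]), 35.3)
wb2sc 711 [759.  40. 100.] [828. 109. 243.] (array([790.2,  76.7]), array([72.1, 59.4]), 64.2)
offset [267.  -85.6  96.4] twist -33.6 head0 16.4 pos [ 148.  -503.5  246.3] zaxis [-0.     0.001 -1.   ]
```

Emit:
jog_arm([
  [35,-11,0],
  [70,-22,5],
  [105,-33,15],
  [140,-44,30],
  [175,-55,45],
  [210,-66,60],
  [240,-77,75],
  [267,-86,85],
  [267,-86,85],
], grip=[60,60,60,60,60,60,60,60,60], twist=[-4,-9,-14,-19,-24,-29,-33,-33.6,-33.6])

```text
t: 0.85
eef_pos: [382.2, -342.3, 159.4]
orientation: [-0.002, 0.905, 0.425, 0.0]
force: [0.5, 0.1, -0.7]
grip_width: 59.9
finger_force: 0.0
```

```bash
cat > d.py <<'E'
from h import *
p,d,i,E=cam('wrist'); cv2.imwrite('pics/w1.png',p[:,:,::-1])
v,u=np.nonzero(d>0); P=pts(np.c_[u,v],d,i,E); p=p.astype(int)[v,u]
k=(p.max(1)<70)&(P[:,2]>48)&(P[:,2]<60)&(abs(P[:,0]-380)<60)&(abs(P[:,1]+346)<60); H=P[k]; print('handle',len(H),H[:,2].mean(),cv2.minAreaRect(H[:,:2].astype('float32')))
k=(P[:,2]>29)&(P[:,2]<37)&(np.hypot(P[:,0]-447,P[:,1]+266)<75); H=P[k]; print('rim',len(H),H[:,2].mean(),cv2.minAreaRect(H[:,:2].astype('float32')))
o=telemetry.get_obs(); print(o['t'],o['qpos'].round(2)); go(380,-346,29,50)
E
python3 d.py
```

```text
handle 1676 52.71099461069691 ((378.4885559082031, -341.8940734863281), (56.32051467895508, 13.163908958435059), 50.69868469238281)
rim 2516 33.76054053538858 ((433.0673828125, -276.0310363769531), (111.34447479248047, 80.03146362304688), 50.36492919921875)
0.9 [-0.96  0.37  1.65  0.    1.12 -0.27]
offset [ -2.2   0.8 131.5] twist 0.2 head0 50.2 pos [ 381.  -344.1  160.5] zaxis [-0.001  0.002 -1.   ]
```

View pics/w1.png

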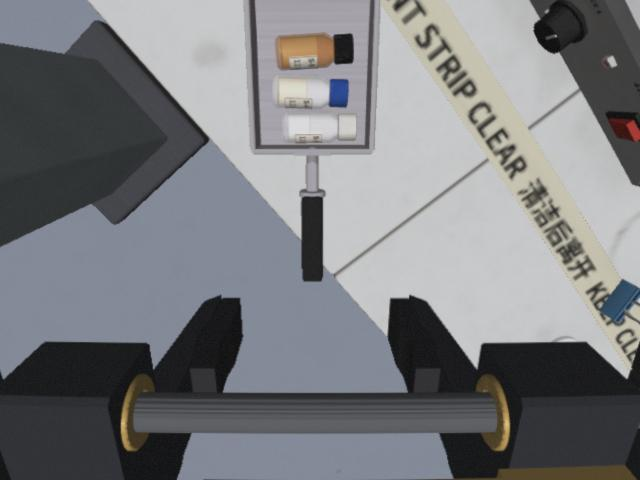

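The wrist view shows the handle at (312,238) upright in the picture and centred between the fingers, with three vials in the pan. Now lower and grip.

```bash
python3 -c "
from h import *
go(376.5,-346.3,29,50.4)"
```

```text
offset [ -4.7  -1.7 131.5] twist -0.2 head0 50.2 pos [ 381.  -344.1  160.5] zaxis [-0.001  0.002 -1.   ]
```

Emit:
jog_arm([
  [-5,-1,30],
  [-5,-1,60],
  [-5,-1,90],
  [-5,-1,115],
  [-5,-1,128],
  [-5,-1,131.5],
  [-5,-1,131.5],
  [-5,-1,131.5],
  [-5,-1,131.5],
  [-5,-1,131.5],
], grip=[50,50,50,50,50,50,30,10,5,5], twist=[0,0,0,0,0,0,0,0,0,0])

```text
t: 1.73
eef_pos: [376.2, -349.7, 31.3]
orientation: [0.001, 0.906, 0.422, 0.0]
force: [0.3, 0.2, 0.3]
grip_width: 25.6
finger_force: 0.0
```

Emit:
jog_arm([
  [0,0,0],
  [0,0,0],
  [0,0,0],
  [0,0,0],
  [0,0,0],
  [0,0,0],
], grip=[5,5,5,5,5,5], twist=[0,0,0,0,0,0])

```text
t: 2.23
eef_pos: [376.0, -349.4, 30.5]
orientation: [0.0, 0.906, 0.422, -0.0]
force: [-1.5, -1.6, 2.9]
grip_width: 13.4
finger_force: 29.9
```

Emit:
jog_arm([
  [0,0,-1],
  [0,0,-3],
  [0,0,-6],
  [0,0,-10],
  [0,0,-15],
  [0,0,-20],
  [0,0,-25],
  [0,0,-28],
  [0,0,-30],
  [0,0,-30],
], grip=[5,5,5,5,5,5,5,5,5,5], twist=[0,0,0,0,0,0,0,0,0,0])

```text
t: 3.07
eef_pos: [376.1, -349.2, 60.7]
orientation: [0.0, 0.906, 0.422, 0.0]
force: [-0.1, -0.2, -1.3]
grip_width: 13.6
finger_force: 29.9
```

```bash
cat > s.py <<'E'
from h import *
import sys
# scoop pitch from wrist depth: fit of rim/handle points in the tool frame
p,d,i,E=cam('wrist'); o=telemetry.get_obs()
T=tool(); v,u=np.nonzero(d>0); Q=(pts(np.c_[u,v],d,i,E)-T[:3,3])@T[:3,:3]; c=p.astype(int)[v,u]
k=(c.max(1)<70)&(abs(Q[:,1])<9)&(Q[:,0]>12)&(Q[:,0]<38)&(Q[:,2]>-60)&(Q[:,2]<40)
f=np.polyfit(Q[k,0],Q[k,2],1); print('handle n',k.sum(),'pitch down',np.degrees(np.arctan(f[0])).round(1),'top z at x=15:',np.polyval(f,15).round(1))
k=(abs(abs(Q[:,1])-38)<3)&(Q[:,0]>68)&(Q[:,0]<158)
for x in range(60,170,15):
    m=(abs(abs(Q[:,1])-38)<2.5)&(abs(Q[:,0]-x)<4)
    if m.sum()>3: print(x,'rim top z(tool, +down)',np.percentile(Q[m,2],10).round(1),end=' ; ')
print('\nt',o['t'],'pos',T[:3,3].round(1),'F',o['force'].round(1),'M',o['wrist_torque'].round(2),'ff',o['finger_force'])
if len(sys.argv)>1: cv2.imwrite(sys.argv[1],p[:,:,::-1])
E
python3 s.py pics/w2.png
```

```text
handle n 3021 pitch down 3.6 top z at x=15: -22.3
60 rim top z(tool, +down) -3.4 ; 75 rim top z(tool, +down) -3.3 ; 90 rim top z(tool, +down) -3.3 ; 105 rim top z(tool, +down) -3.2 ; 120 rim top z(tool, +down) 21.9 ; 
t 3.1167 pos [ 375.9 -349.1   60.3] F [ 0.2  0.6 -1.8] M [-0.11  0.   -0.04] ff 29.89098334684968
```

View pics/w2.png

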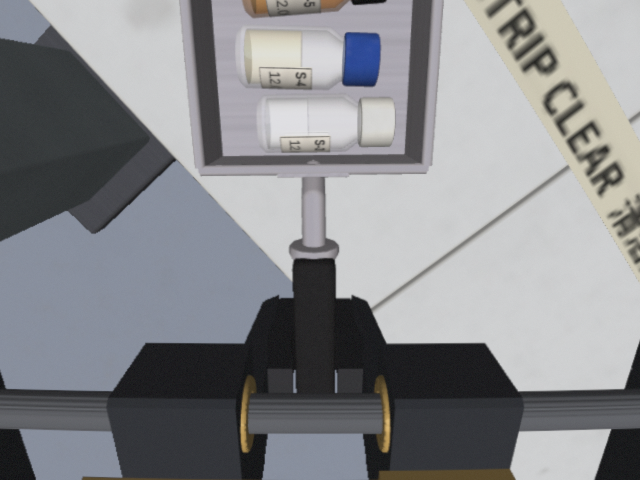

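The wrist view shows the scoop level in the grip (its rim is flat at 3 mm above the TCP) with all three vials in it. Lift and carry smoothly.

Emit:
jog_arm([
  [0,0,-4],
  [0,0,-12],
  [0,0,-24],
  [0,0,-40],
  [0,0,-58],
  [0,0,-76],
  [0,0,-94],
  [0,0,-110],
  [0,0,-122],
  [0,0,-130],
], grip=[5,5,5,5,5,5,5,5,5,5], twist=[0,0,0,0,0,0,0,0,0,0])

```text
t: 3.95
eef_pos: [376.1, -349.3, 192.1]
orientation: [0.001, 0.906, 0.422, 0.0]
force: [-0.5, -0.5, -0.6]
grip_width: 13.7
finger_force: 29.9
```

Emit:
jog_arm([
  [2,-1,-4],
  [6,-3,-6],
  [12,-7,-6],
  [20,-11,-6],
  [30,-17,-6],
  [42,-24,-6],
  [56,-32,-6],
  [70,-40,-6],
  [84,-48,-6],
  [98,-56,-6],
], grip=[5,5,5,5,5,5,5,5,5,5], twist=[0,0,0,0,0,0,0,0,0,0])

```text
t: 4.78
eef_pos: [396.1, -236.0, 196.0]
orientation: [-0.0, 0.906, 0.423, -0.0]
force: [-0.3, -0.1, -1.4]
grip_width: 14.0
finger_force: 29.9
```

Emit:
jog_arm([
  [14,-8,0],
  [28,-16,0],
  [42,-24,0],
  [56,-32,0],
  [70,-40,0],
  [84,-48,0],
  [98,-56,0],
  [112,-64,0],
  [126,-72,0],
  [140,-80,0],
], grip=[5,5,5,5,5,5,5,5,5,5], twist=[0,0,0,0,0,0,0,0,0,0])

```text
t: 5.62
eef_pos: [424.4, -77.5, 196.0]
orientation: [-0.0, 0.906, 0.423, -0.0]
force: [-0.3, -0.0, -2.4]
grip_width: 13.6
finger_force: 29.9
```

Emit:
jog_arm([
  [14,-8,0],
  [28,-16,0],
  [42,-24,0],
  [56,-32,0],
  [69,-39,0],
  [80,-46,0],
  [89,-51,0],
  [95,-54,0],
  [98,-56,0],
  [100,-57,0],
], grip=[5,5,5,5,5,5,5,5,5,5], twist=[0,0,-1,-2,-4,-6,-8,-10,-12,-14])

```text
t: 6.45
eef_pos: [445.3, 34.6, 196.1]
orientation: [-0.0, 0.847, 0.531, -0.0]
force: [-0.9, 0.4, -1.2]
grip_width: 13.6
finger_force: 29.9
```

```bash
cat > e.py <<'E'
from h import *
import sys
p,d,i,E=cam('side'); cv2.imwrite(sys.argv[1],cv2.resize(p[80:340,160:440,::-1],None,fx=2.1,fy=2.1,interpolation=2))
E
python3 s.py; python3 e.py pics/s1.png; python3 -c "
from h import *
go(458.8,119.8,165,66.8)"
```

```text
handle n 3042 pitch down 3.1 top z at x=15: -21.9
60 rim top z(tool, +down) -3.2 ; 75 rim top z(tool, +down) -3.0 ; 90 rim top z(tool, +down) -3.0 ; 105 rim top z(tool, +down) -2.8 ; 120 rim top z(tool, +down) 21.6 ; 
t 6.5 pos [445.3  34.6 196.1] F [-0.2  1.4 -0.9] M [-0.13 -0.06  0.02] ff 29.895630246028304
offset [ 82.8 -25.3  31.1] twist -2.7 head0 64.1 pos [445.3  34.3 196.1] zaxis [-0.  0. -1.]
```

View pics/s1.png

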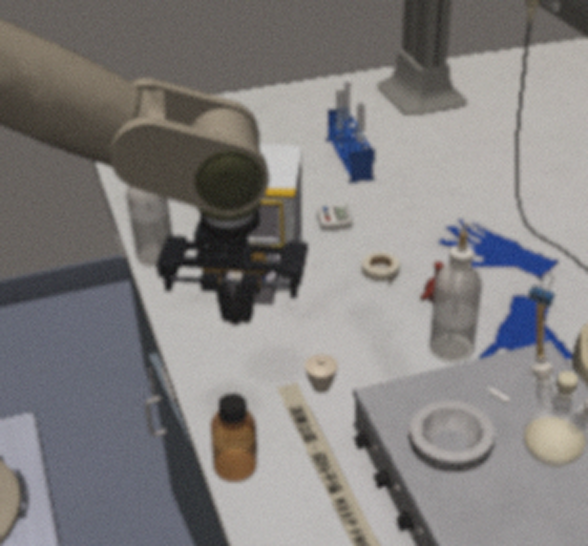

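The side view shows the arm hiding the box front, with the scoop still level and the bystanders untouched. I go on to the pre-insert pose.

Emit:
jog_arm([
  [2,-1,3],
  [7,-3,9],
  [15,-6,17],
  [25,-9,26],
  [37,-13,36],
  [50,-17,45],
  [62,-20,51],
  [72,-23,54],
  [79,-25,56],
  [83,-25,56],
], grip=[5,5,5,5,5,5,5,5,5,5], twist=[0,-0.5,-1,-1.5,-2,-2.4,-2.7,-2.7,-2.7,-2.7])

```text
t: 7.38
eef_pos: [459.2, 120.5, 139.6]
orientation: [-0.0, 0.835, 0.55, -0.0]
force: [-0.3, -0.2, -1.5]
grip_width: 13.4
finger_force: 29.9
```

```bash
cat > f.py <<'E'
from h import *
T=tool(); p,d,i,E=cam('scene')
p=p.astype(int); y=(p[...,0]>150)&(p[...,1]>120)&(p[...,2]<90)&(d>0); y[:,:100]=0;y[:,300:]=0; y[:200]=0
v,u=np.nonzero(y); P=pts(np.c_[u,v],d,i,E); P=P[(P[:,2]>185)]; print('stripe',len(P),cv2.minAreaRect(P[:,:2].astype('float32')))
cv2.imwrite('pics/n1.png',cv2.resize(p[220:370,140:360,::-1].astype('uint8'),None,fx=3.5,fy=3.5,interpolation=2))
# scoop pixels height 125-148 ahead of the tool
v,u=np.nonzero(d>0); P=pts(np.c_[u,v],d,i,E); Q=(P-T[:3,3])@T[:3,:3]; k=(Q[:,0]>62)&(Q[:,0]<175)&(abs(Q[:,1])<48)&(abs(Q[:,2]+2)<5); print('rim in tool',k.sum(),np.percentile(Q[k],[1,50,99],axis=0).round(1).tolist() if k.any() else '')
go(545.5,322,140,66.8)
E
python3 f.py
```

```text
stripe 427 ((546.2171630859375, 329.2812805175781), (18.638290405273438, 159.59754943847656), 66.8343734741211)
rim in tool 209 [[62.3, -42.6, -6.6], [100.9, -11.5, -1.2], [161.1, 41.0, 3.0]]
offset [ 2.19e+02 -8.00e-01  1.00e-01] twist -0.1 head0 66.7 pos [459.7 120.5 140.1] zaxis [-0.  0. -1.]
```

View pics/n1.png

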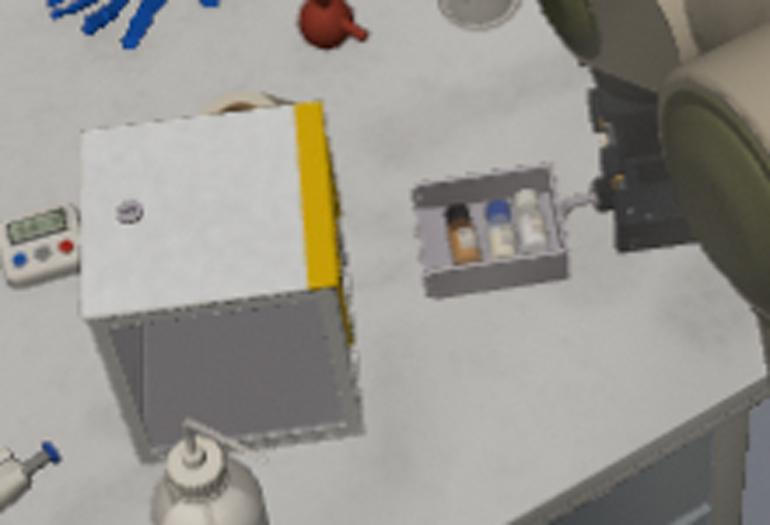

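The scene view shows the scoop level, aligned with the opening, and carrying all three vials. Insert slowly.

Emit:
jog_arm([
  [2,0,0],
  [6,0,0],
  [12,0,0],
  [18,0,0],
  [24,0,0],
  [30,0,0],
  [36,0,0],
  [42,0,0],
  [47,0,0],
  [52,0,0],
], grip=[5,5,5,5,5,5,5,5,5,5], twist=[0,0,0,0,0,0,0,0,0,0])

```text
t: 8.27
eef_pos: [480.2, 167.7, 140.2]
orientation: [-0.0, 0.835, 0.55, -0.0]
force: [-1.4, -0.5, -1.1]
grip_width: 13.6
finger_force: 29.9
```

Emit:
jog_arm([
  [4,0,0],
  [8,0,0],
  [12,0,0],
  [16,0,0],
  [20,0,0],
  [24,0,0],
  [28,0,0],
  [32,0,0],
  [36,0,0],
  [40,0,0],
], grip=[5,5,5,5,5,5,5,5,5,5], twist=[0,0,0,0,0,0,0,0,0,0])

```text
t: 9.1
eef_pos: [496.0, 204.2, 140.1]
orientation: [-0.0, 0.835, 0.55, -0.0]
force: [-0.6, -2.5, -1.4]
grip_width: 13.7
finger_force: 29.9
```

```bash
python3 s.py; python3 f.py
```

```text
handle n 3016 pitch down 3.8 top z at x=15: -21.8
60 rim top z(tool, +down) -2.9 ; 75 rim top z(tool, +down) -2.6 ; 90 rim top z(tool, +down) -2.6 ; 105 rim top z(tool, +down) -2.4 ; 120 rim top z(tool, +down) 23.1 ; 
t 9.15 pos [496.2 204.6 140.2] F [-0.9 -0.7 -1.9] M [-0.42  0.08 -0.01] ff 29.90958678536117
stripe 424 ((546.9838256835938, 329.0582275390625), (18.58182716369629, 158.71754455566406), 66.7618637084961)
rim in tool 139 [[62.3, -41.8, -6.5], [85.4, -1.6, -1.1], [124.8, 40.3, 2.8]]
offset [ 1.277e+02 -1.100e+00  1.000e-01] twist -0.1 head0 66.7 pos [496.  204.3 140.1] zaxis [-0. -0. -1.]
```

View pics/n1.png

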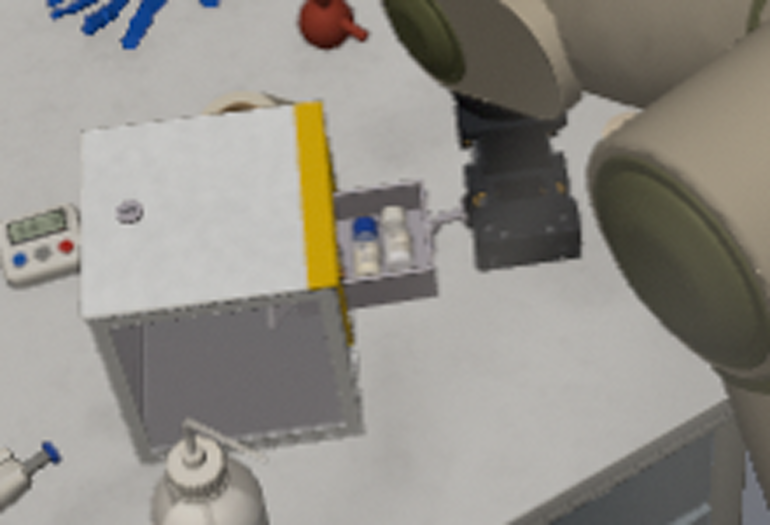

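The scene view shows the nose through the opening with no jam. Continue 53 mm and hold.

Emit:
jog_arm([
  [4,0,0],
  [8,0,0],
  [12,0,0],
  [17,0,0],
  [22,0,0],
  [27,0,0],
  [32,0,0],
  [37,0,0],
  [41,0,0],
  [45,0,0],
], grip=[5,5,5,5,5,5,5,5,5,5], twist=[0,0,0,0,0,0,0,0,0,0])

```text
t: 10.03
eef_pos: [513.8, 245.6, 140.2]
orientation: [-0.0, 0.835, 0.55, -0.0]
force: [-0.4, -1.3, -2.3]
grip_width: 13.5
finger_force: 29.9
```

Emit:
jog_arm([
  [4,0,0],
  [7,0,0],
  [8,0,0],
  [8,0,0],
  [8,0,0],
  [8,0,0],
], grip=[5,5,5,5,5,5], twist=[0,0,0,0,0,0])

```text
t: 10.53
eef_pos: [516.8, 252.5, 140.2]
orientation: [-0.0, 0.835, 0.55, -0.0]
force: [0.2, 0.2, -2.6]
grip_width: 13.8
finger_force: 29.9
```

```bash
python3 s.py
```

```text
handle n 3085 pitch down 4.2 top z at x=15: -21.6
60 rim top z(tool, +down) -2.4 ; 75 rim top z(tool, +down) -61.6 ; 90 rim top z(tool, +down) -61.7 ; 105 rim top z(tool, +down) -60.8 ; 
t 10.5833 pos [516.8 252.5 140.2] F [ 0.5  1.5 -3.8] M [-0.37  0.08  0.04] ff 29.91732755675912
```

Emit:
jog_arm([
  [0,0,-2],
  [0,0,-5],
  [0,0,-8],
  [0,0,-11],
  [0,0,-14],
  [0,0,-17],
  [0,0,-20],
  [0,0,-22],
  [0,0,-24],
  [0,0,-25],
], grip=[5,5,5,5,5,5,5,5,5,5], twist=[0,0,0,0,0,0,0,0,0,0])

```text
t: 11.42
eef_pos: [516.9, 252.5, 165.5]
orientation: [0.0, 0.835, 0.55, 0.0]
force: [0.1, 0.3, -2.1]
grip_width: 13.8
finger_force: 30.0
```

Emit:
jog_arm([
  [0,0,-2],
  [0,0,-4],
  [0,0,-6],
  [0,0,-8],
  [0,0,-10],
], grip=[5,5,5,5,5], twist=[0,0,0,0,0])

```text
t: 11.83
eef_pos: [516.8, 252.5, 175.4]
orientation: [0.0, 0.835, 0.55, -0.0]
force: [-0.5, -0.4, -3.5]
grip_width: 13.6
finger_force: 30.0
```

```bash
python3 s.py
```

```text
handle n 3137 pitch down 6.6 top z at x=15: -20.4
60 rim top z(tool, +down) 1.7 ; 75 rim top z(tool, +down) -26.1 ; 90 rim top z(tool, +down) -26.1 ; 105 rim top z(tool, +down) -25.9 ; 
t 11.8833 pos [517.  252.5 175.8] F [-0.8 -0.7 -2.6] M [-0.51  0.19  0.05] ff 29.999871058389544
```

The scoop is pivoting in the grip as planned. Continue gently.

Emit:
jog_arm([
  [0,0,-2],
  [0,0,-4],
  [0,0,-6],
  [0,0,-8],
  [0,0,-10],
  [0,0,-12],
  [0,0,-14],
  [0,0,-16],
  [0,0,-18],
  [0,0,-20],
], grip=[5,5,5,5,5,5,5,5,5,5], twist=[0,0,0,0,0,0,0,0,0,0])

```text
t: 12.72
eef_pos: [516.9, 252.6, 195.4]
orientation: [-0.0, 0.835, 0.55, 0.0]
force: [0.0, -0.0, -3.7]
grip_width: 13.7
finger_force: 30.0
```

```bash
python3 s.py
```

```text
handle n 3290 pitch down 15.0 top z at x=15: -17.8
60 rim top z(tool, +down) 13.0 ; 75 rim top z(tool, +down) -5.9 ; 90 rim top z(tool, +down) -6.0 ; 105 rim top z(tool, +down) -5.8 ; 
t 12.7667 pos [517.  252.6 195.8] F [-0.5 -0.9 -3. ] M [-0.41  0.18  0.01] ff 30.000772336497903
```

Emit:
jog_arm([
  [0,0,-2],
  [1,0,-4],
  [2,0,-7],
  [3,0,-10],
  [4,0,-13],
  [5,0,-16],
  [6,0,-19],
  [7,0,-22],
  [8,0,-25],
  [9,0,-28],
], grip=[5,5,5,5,5,5,5,5,5,5], twist=[0,0,0,0,0,0,0,0,0,0])

```text
t: 13.6
eef_pos: [520.4, 260.9, 223.4]
orientation: [-0.0, 0.835, 0.55, -0.0]
force: [0.2, -0.1, -4.6]
grip_width: 13.7
finger_force: 30.0
```

```bash
python3 s.py
```

```text
handle n 3339 pitch down 33.8 top z at x=15: -14.0
60 rim top z(tool, +down) 23.1 ; 75 rim top z(tool, +down) 22.1 ; 90 rim top z(tool, +down) 22.5 ; 105 rim top z(tool, +down) 22.4 ; 120 rim top z(tool, +down) 22.5 ; 
t 13.65 pos [520.6 261.  224. ] F [-1.  -1.1 -3.7] M [-0.65  0.31  0.01] ff 30.001632515341043
```

Emit:
jog_arm([
  [0,0,-2],
  [0,0,-4],
  [0,0,-6],
  [0,0,-8],
  [0,0,-8],
  [0,0,-8],
  [0,0,-8],
  [0,0,-8],
  [0,0,-8],
  [0,0,-8],
], grip=[5,5,5,5,5,5,5,5,5,5], twist=[0,0,0,0,0,0,0,0,0,0])

```text
t: 14.48
eef_pos: [520.5, 260.8, 231.3]
orientation: [0.0, 0.835, 0.55, 0.0]
force: [-1.7, -1.9, -2.5]
grip_width: 14.0
finger_force: 30.0
```

```bash
python3 s.py; python3 -c "
from h import *
a=cam('scene')[0];b=cam('side')[0]
f=lambda x:cv2.resize(x[:,:,::-1],(390,390),interpolation=2)
cv2.imwrite('pics/m1.png',cv2.hconcat([f(a[250:360,150:260]),f(b[140:230,230:320])]))"
```

```text
handle n 3337 pitch down 38.1 top z at x=15: -13.9
60 rim top z(tool, +down) 30.5 ; 75 rim top z(tool, +down) 29.4 ; 90 rim top z(tool, +down) 29.6 ; 105 rim top z(tool, +down) 29.7 ; 120 rim top z(tool, +down) 29.5 ; 
t 14.5333 pos [520.5 260.8 231.3] F [-1.  -2.3 -2.1] M [-0.69  0.32  0.01] ff 29.99998513609171
```

View pics/m1.png

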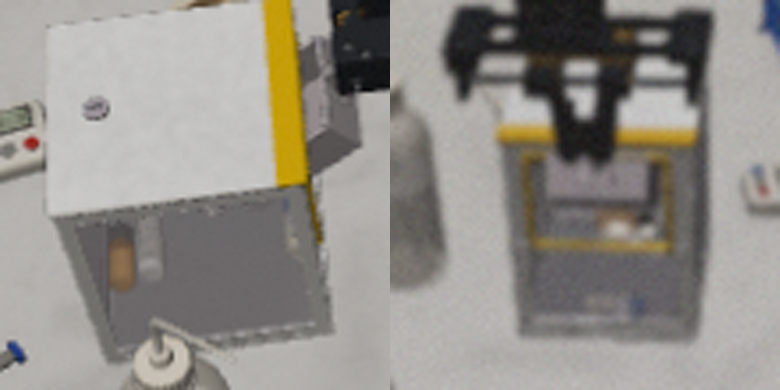

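Left crop (scene): the brown and white vials lie towards the rear of the box floor, at (120,260) and (150,250), and the blue-capped one near the front wall at (290,225). Right crop (side): the blue-capped vial shows low behind the front wall at (610,303). I check it by casting rays.

```bash
python3 -c "
from h import *
c=np.array([577,395.5]);a=np.radians(66.8);M=np.array([[np.cos(a),np.sin(a)],[-np.sin(a),np.cos(a)]])
for n,uv in(('side',(281,210)),('scene',(231.8,312.6)),('scene',(184,323)),('scene',(192,320)),('side',(284,191.5))):
  i=optics.camera_info(n);E=np.array(i['extrinsics'])
  print(n,uv,[(h,(M@(plane([uv],h,i,E)[0,:2]-c)).round().tolist()) for h in(27,60,85)])
print(telemetry.get_obs()['t'])"
```

```text
side (281, 210) [(27, [-62.0, -2.0]), (60, [-107.0, -9.0]), (85, [-141.0, -14.0])]
scene (231.8, 312.6) [(27, [-59.0, -6.0]), (60, [-61.0, 16.0]), (85, [-62.0, 33.0])]
scene (184, 323) [(27, [65.0, 5.0]), (60, [59.0, 27.0]), (85, [55.0, 44.0])]
scene (192, 320) [(27, [44.0, -1.0]), (60, [39.0, 22.0]), (85, [35.0, 38.0])]
side (284, 191.5) [(27, [58.0, -0.0]), (60, [9.0, -7.0]), (85, [-28.0, -12.0])]
14.6333
```

All three vials are on the box floor at consistent positions. Withdraw straight back.

Emit:
jog_arm([
  [-1,0,1],
  [-3,0,2],
  [-7,0,3],
  [-12,0,3],
  [-17,0,3],
  [-22,0,3],
  [-28,0,3],
  [-34,0,3],
  [-40,0,3],
  [-46,0,3],
], grip=[5,5,5,5,5,5,5,5,5,5], twist=[0,0,0,0,0,0,0,0,0,0])

```text
t: 15.47
eef_pos: [502.1, 218.0, 228.4]
orientation: [0.0, 0.835, 0.55, 0.0]
force: [0.1, -0.3, -0.2]
grip_width: 13.9
finger_force: 30.0
```

```bash
python3 s.py
```

```text
handle n 3434 pitch down 37.5 top z at x=15: -14.5
60 rim top z(tool, +down) 42.2 ; 75 rim top z(tool, +down) 53.7 ; 90 rim top z(tool, +down) 65.3 ; 105 rim top z(tool, +down) 43.8 ; 120 rim top z(tool, +down) 26.6 ; 
t 15.5167 pos [501.9 217.3 228.5] F [ 0.5  0.2 -0.8] M [-0.28  0.02  0.  ] ff 29.999734545126557
```

Emit:
jog_arm([
  [-8,0,0],
  [-18,0,0],
  [-29,0,0],
  [-41,0,-1],
  [-54,0,-4],
  [-67,0,-8],
  [-80,0,-12],
  [-92,0,-17],
  [-102,0,-22],
  [-108,0,-25],
], grip=[5,5,5,5,5,5,5,5,5,5], twist=[0,0,0,0,0,0,0,0,0,0])

```text
t: 16.35
eef_pos: [459.2, 118.2, 254.2]
orientation: [0.0, 0.836, 0.549, 0.0]
force: [0.1, 0.3, -1.0]
grip_width: 14.2
finger_force: 30.0
```

```bash
python3 s.py; python3 -c "
from h import *
go(375,-349,290,50.4)
a=cam('scene')[0];cv2.imwrite('pics/m2.png',cv2.resize(a[230:370,140:340,::-1],None,fx=3.5,fy=3.5,interpolation=2))"
```

```text
handle n 3341 pitch down 37.1 top z at x=15: -13.9
60 rim top z(tool, +down) 42.7 ; 75 rim top z(tool, +down) 54.0 ; 90 rim top z(tool, +down) 65.8 ; 105 rim top z(tool, +down) 77.1 ; 120 rim top z(tool, +down) 87.3 ; 135 rim top z(tool, +down) 253.6 ; 150 rim top z(tool, +down) 253.9 ; 165 rim top z(tool, +down) 254.3 ; 
t 16.4 pos [459.3 117.9 254.6] F [ 0.9 -0.1 -0.2] M [-0.14 -0.04 -0.06] ff 29.999988740310073
offset [-462.   108.   -35.4] twist 16.2 head0 66.6 pos [459.3 117.9 254.6] zaxis [ 0.002 -0.    -1.   ]
```

View pics/m2.png

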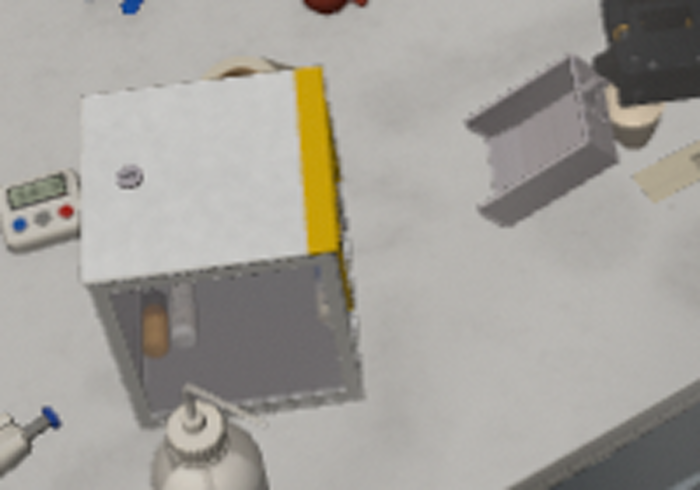

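The scene view shows the scoop empty and outside, with all three vials inside the box. Return to the start spot.

Emit:
jog_arm([
  [-6,1,-5],
  [-16,4,-12],
  [-32,8,-20],
  [-52,12,-28],
  [-74,17,-34],
  [-97,23,-36],
  [-120,28,-36],
  [-143,33,-36],
  [-166,39,-36],
  [-189,44,-36],
], grip=[5,5,5,5,5,5,5,5,5,5], twist=[0,0,1,2,3,4,5,6,7,8])

```text
t: 17.28
eef_pos: [424.7, -73.1, 289.7]
orientation: [0.0, 0.872, 0.49, 0.0]
force: [1.5, -0.1, -0.6]
grip_width: 13.6
finger_force: 30.0
```

```bash
python3 -c "
from h import *
go(375,-349,290,50.4)"
```

```text
offset [-2.615e+02  1.011e+02 -2.000e-01] twist 8.2 head0 58.6 pos [424.7 -73.1 289.7] zaxis [ 0. -0. -1.]
```

Emit:
jog_arm([
  [-23,9,0],
  [-48,18,0],
  [-75,29,0],
  [-102,39,0],
  [-129,50,0],
  [-156,60,0],
  [-182,70,0],
  [-206,80,0],
  [-226,87,0],
  [-242,93,0],
], grip=[5,5,5,5,5,5,5,5,5,5], twist=[1,2,3,4,5,6,7,7.8,8.2,8.2])

```text
t: 18.12
eef_pos: [377.8, -328.7, 289.5]
orientation: [0.0, 0.905, 0.426, -0.0]
force: [0.3, -1.0, -1.6]
grip_width: 13.7
finger_force: 30.0
```

Emit:
jog_arm([
  [-10,4,2],
  [-17,7,8],
  [-20,8,20],
  [-20,8,36],
  [-20,8,54],
  [-20,8,72],
  [-20,8,90],
  [-20,8,108],
  [-20,8,122],
  [-20,8,130],
], grip=[5,5,5,5,5,5,5,5,5,5], twist=[0,0,0,0,0,0,0,0,0,0])

```text
t: 18.95
eef_pos: [371.8, -346.2, 157.5]
orientation: [-0.001, 0.904, 0.427, -0.0]
force: [-0.0, 0.1, -0.8]
grip_width: 13.9
finger_force: 30.0
```

```bash
python3 s.py; python3 -c "
from h import *
go(375,-349,30.5,50.4)"
```

```text
handle n 3297 pitch down 37.2 top z at x=15: -14.4
60 rim top z(tool, +down) 41.9 ; 75 rim top z(tool, +down) 53.3 ; 90 rim top z(tool, +down) 64.9 ; 105 rim top z(tool, +down) 76.4 ; 120 rim top z(tool, +down) 87.7 ; 135 rim top z(tool, +down) 156.3 ; 
t 19.0 pos [ 371.6 -346.   156.8] F [-0.5  0.7 -2.5] M [-0.02  0.04  0.04] ff 29.999917885288596
offset [ -0.3   5.  126.3] twist 0.1 head0 50.5 pos [ 371.6 -346.   156.8] zaxis [-0.002  0.003 -1.   ]
```

Emit:
jog_arm([
  [6,1,4],
  [16,2,10],
  [28,3,17],
  [40,4,24],
  [48,4,30],
  [52,4,34],
  [52,4,37],
  [52,4,40],
  [51,4,42],
  [49,4,44],
], grip=[5,5,5,5,5,5,5,5,5,5], twist=[0,0,0,0,0,0,0,0,0,0])

```text
t: 19.83
eef_pos: [406.4, -312.3, 115.5]
orientation: [0.0, 0.905, 0.426, 0.0]
force: [1.0, 0.5, 2.5]
grip_width: 13.3
finger_force: 30.0
```

Emit:
jog_arm([
  [-3,0,3],
  [-6,0,6],
  [-9,0,9],
  [-12,0,12],
  [-15,0,15],
  [-18,0,19],
  [-21,0,23],
  [-24,0,27],
  [-27,0,31],
  [-30,0,35],
], grip=[5,5,5,5,5,5,5,5,5,5], twist=[0,0,0,0,0,0,0,0,0,0])

```text
t: 20.67
eef_pos: [387.1, -335.2, 79.7]
orientation: [-0.0, 0.905, 0.426, 0.0]
force: [-0.4, 0.8, 3.0]
grip_width: 13.5
finger_force: 30.0
```

```bash
python3 s.py; python3 -c "
from h import *
go(375,-349,30.5,50.4)"
```

```text
handle n 3227 pitch down 19.5 top z at x=15: -17.8
60 rim top z(tool, +down) 17.1 ; 75 rim top z(tool, +down) 22.1 ; 90 rim top z(tool, +down) 27.3 ; 105 rim top z(tool, +down) 32.4 ; 120 rim top z(tool, +down) 37.5 ; 
t 20.7167 pos [ 386.7 -335.3   79. ] F [-1.  -1.   2.1] M [ 0.03 -0.26 -0.03] ff 30.004558917135
offset [-18.   -0.2  48.5] twist 0.1 head0 50.5 pos [ 386.7 -335.3   79. ] zaxis [-0.001  0.001 -1.   ]
```

Flattening works as planned. Continue down.

Emit:
jog_arm([
  [-3,0,5],
  [-6,0,10],
  [-9,0,15],
  [-11,0,20],
  [-13,0,25],
  [-15,0,30],
  [-16,0,35],
  [-17,0,39],
  [-18,0,42],
  [-18,0,44],
], grip=[5,5,5,5,5,5,5,5,5,5], twist=[0,0,0,0,0,0,0,0,0,0])

```text
t: 21.55
eef_pos: [375.7, -349.2, 35.9]
orientation: [-0.0, 0.905, 0.426, -0.0]
force: [-1.4, -2.3, 3.1]
grip_width: 13.6
finger_force: 30.0
```

```bash
python3 s.py
```

```text
handle n 2971 pitch down 4.7 top z at x=15: -21.3
60 rim top z(tool, +down) -1.3 ; 75 rim top z(tool, +down) -0.8 ; 90 rim top z(tool, +down) -0.3 ; 105 rim top z(tool, +down) 0.1 ; 120 rim top z(tool, +down) 21.1 ; 
t 21.6 pos [ 375.7 -349.    35.7] F [-1.  -1.9  2.1] M [-0.04 -0.11 -0.04] ff 30.00047631561756
```

Emit:
jog_arm([
  [0,0,1],
  [0,0,2],
  [0,0,3],
  [0,0,4],
  [0,0,4.5],
  [0,0,4.5],
  [0,0,4.5],
], grip=[5,5,5,5,5,5,5], twist=[0,0,0,0,0,0,0])

```text
t: 22.18
eef_pos: [375.9, -348.9, 31.7]
orientation: [-0.0, 0.905, 0.426, 0.0]
force: [-1.8, -0.9, 2.1]
grip_width: 13.5
finger_force: 30.0
```

```bash
python3 s.py
```

```text
handle n 2932 pitch down 3.6 top z at x=15: -21.6
60 rim top z(tool, +down) -2.9 ; 75 rim top z(tool, +down) -2.7 ; 90 rim top z(tool, +down) -2.6 ; 105 rim top z(tool, +down) -2.5 ; 120 rim top z(tool, +down) 20.6 ; 
t 22.2333 pos [ 375.9 -348.9   31.7] F [-1.2 -1.9  3.6] M [ 0.05 -0.08  0.03] ff 30.000010952353477
```

Level and down. Open, then rise.

Emit:
jog_arm([
  [0,0,0],
  [0,0,0],
  [0,0,0],
  [0,0,0],
  [0,0,0],
  [0,0,0],
  [0,0,-5],
  [0,0,-15],
  [0,0,-30],
  [0,0,-50],
], grip=[16,20,26,34,42,50,50,50,50,50], twist=[0,0,0,0,0,0,0,0,0,0])

```text
t: 23.07
eef_pos: [375.5, -348.6, 82.4]
orientation: [-0.001, 0.905, 0.426, -0.0]
force: [0.0, 0.1, -0.5]
grip_width: 49.9
finger_force: 0.0
```

Emit:
jog_arm([
  [0,0,-25],
  [0,0,-50],
  [0,0,-70],
  [0,0,-80],
  [0,0,-80],
  [0,0,-80],
], grip=[50,50,50,50,50,50], twist=[0,0,0,0,0,0])

```text
t: 23.57
eef_pos: [375.7, -348.8, 161.5]
orientation: [0.0, 0.905, 0.426, 0.0]
force: [0.3, -0.1, -0.4]
grip_width: 50.3
finger_force: 0.0
```

```bash
python3 d.py
```

```text
handle 1714 52.62331243373701 ((379.5625305175781, -343.05133056640625), (56.20452117919922, 13.010370254516602), 51.020729064941406)
rim 2346 33.756659521683375 ((431.05438232421875, -280.507080078125), (102.80615997314453, 80.24681854248047), 50.514923095703125)
23.6167 [-0.98  0.37  1.65  0.    1.12 -0.29]
offset [  4.7   2.  131.8] twist 0.5 head0 50.5 pos [ 375.5 -348.5  160.8] zaxis [-0.001  0.001 -1.   ]
```

The scoop stands level at its start spot: handle top 52.6, rim 33.8, and shifted by about 2 mm.

```bash
python3 -c "
from h import *
print(order.finish_job())"
```

```text
the job is handed in; nothing more can be done
None
```

The job is handed in at about 24 s: all three vials are on the box floor and the empty scoop is back level within about 2 mm of its start, but I withdrew it clear of the flap without measuring that the flap shut, and no verdict came back.

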